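Line up the quarter-turn fastener and hold the cover shut

TASK

The hinged cover of the small control box is propped open because it sits on the cross bar of its quarter-turn fastener. Turn the fastener by its upright tab until the bar lines up with the slot in the cover, so that the cover drops over it and the fastener is left in line; then press the cover down fully home against the box and finish while still holding it pressed there (do not let go), ready for its screws to be fitted. Leave the other things on the bench where they are.

Things in the scene. Friction and masses are not known exactly. Their poses are not given: they have to be found in the camera images.
- control_box: Shallow dark sheet-steel box fixed to the bench, 134 mm (x) x 170 mm (y) x 45 mm high. Origin on the bench under its middle; x points to the hinged edge, which lies to the left seen from the robot, y roughly towards the robot, z up. Its rim, on which the cover closes, is 45 mm above the origin.
- tab_top (a point): Middle of the top of the fastener's upright steel finger tab, on its vertical turning axis, 103 mm above the bench, at x -35, y +35 mm in the box frame. The tab is 9 mm thick, 30 mm long, 45 mm high and reaches up through the opening of the propped cover, at least 26 mm clear of it all round. The point turns with the fastener: y along the tab, x across its thickness.
- cross_bar (a point): Middle of the top of the fastener's cross bar, 58 mm above the bench, right under the tab and in line with it. The bar is 52 mm long (along this point's y), 10 mm wide, 4 mm thick. While it lies across the slot it props the cover up.
- turn_fastener (a joint): Angle of the fastener, rad, growing anticlockwise from above. At 0, and equally at 3.14, tab and bar lie along the box's y, in line with the slot, and the cover drops over the bar (it passes within about 0.1 rad). Starts 0.6 to 1.57 rad from the nearer of the two. Stops at -0.5 and 3.64. Light friction, under 0.3 N m; stays where it is left.
- box_cover: Light grey painted cover plate, 129 x 170 x 4 mm. Origin in the middle of its lower hinged edge, on the hinge line (x +60, z +45 mm in the box frame, along the box's y); it reaches from there along its own -x. Propped on the bar it is 0.16 to 0.2 rad open. Freed, it falls until its hinge spring stops it about 0.04 rad open.
- slot (a point): Centre of the opening in the cover, on its upper face: a hole 36 mm across with a slot to either side along the cover's y, 58 mm long over all and 16 mm wide. Its y axis is the direction of the slot.
- press_pad (a point): Middle of the top of a round dark rubber-faced pad on the cover, 32 mm across, raised 2 mm, 75 mm from the fastener along the box's -y: the place to press. A push of about 4 N here closes the freed cover against a firm stop, level on the rim; let go, it springs up again. Shut, the pad is 51 mm above the bench, at x -35, y -40 mm in the box frame.
- cover_edge (a point): Middle of the cover's free edge, opposite the hinge, upper face, 129 mm from the hinge line. 49 mm above the bench when the cover is fully home, about 54 mm when it is free but not pressed.
- hex_bolt_0: Loose hexagon bolt, 62 x 17 x 19 mm, on the bench beside the free edge of the cover; a bystander. Origin under its middle.
- hex_bolt_1: Loose hexagon bolt, 44 x 17 x 19 mm, on the bench on the robot's side of the box; a bystander. Origin under its middle.

How it is judged:
By the outcome, as a careful person would: the job done as asked, in the order asked, and still so for the second after the job is handed in, while the arm keeps its last pose, push and grip.
It also fails if it takes over 38 s, if anything falls off the work surface, if the arm or the gripper's body presses on something with over 40 N, if the wrist force passes 120 N, or if a joint passes its speed limit or range.

ROBOT

A 6-joint arm with a two-finger parallel gripper is mounted at the origin on the work surface; the furniture and walls round the work are solid. World frame = base frame: x ahead of the robot, y to its left, z up, the work surface at z = 0. Lengths are in m, angles in degrees, forces in N, time in s.
With the tool pointing down it reaches from about 0.275 to 0.85 m from the base axis. Payload 19 kg.
Tool frame: the origin (TCP) lies on the centre line of the jaws, within the pads' length; the fingertips stand 8 mm ahead of it and the grasp point (between the pads) lies 11 mm behind it; y points along the fingers, x is the direction in which the jaws open and shut, and the axes are right-handed (so a half turn about y gives the same grasp; the last joint's range is limited). The gripper opens to 85 mm and grips with 20 to 120 N. Pads are 22 mm wide; open, the fingers measure 114 mm over their backs; the gripper's body (76 mm by 85 mm) begins 54 mm behind the grasp point. The pads swing forward as they close: fully open they stand 13 mm farther back than shut.
Start: joints at [61.536, 8.623, 82.357, -0, 89.026, -7.678], TCP at [0.204, 0.538, 0.239] pointing down, gripper open.
Joint ranges: [-160.23, 160.23], [-39.13, 120.54], [6.94, 153.29], [-79.49, 259.48], [9.18, 160.14], [-161.06, 161.06]. Speed limits (degrees/s): [108.29, 108.29, 127.2, 172.46, 172.46, 172.46].

INTERFACE

Orientations are given as [roll, pitch, yaw] about the fixed x, y, z axes, in that order (R = Rz(yaw) Ry(pitch) Rx(roll)).
In Python, from plant import get_state, viewer, job gives the robot as it stands. The module is installed in compiled form; this text tells all that it offers.
- The arm moves only by the shell command python3 -m pendant 'ROWS' [OPENING] [FORCE]. ROWS is JSON, one flat list of numbers, 6 for each row, row after row: the shift along the tool's x, y, z in mm, then the turn, a rotation vector about the tool's x, y, z in rad. In form: [x, y, z, rx, ry, rz, x, y, z, rx, ry, rz, ...]. A call has exactly 5 rows; each row shifts and turns the commanded pose from where the row before left it, along the tool's axes as they then stand; what a row does not reach is not made up. A row lasts 1/10 s, in which the tool goes at most 50 mm and 8.59 degrees, less where a joint would pass 70% of its speed; a pose out of reach is approached as far as the arm can. A call is refused whole if a number of a shift passes 50 or a number of a turn 0.15, either way. A call with a gripper value outside its range is refused whole. OPENING is the closure, from 0 (fully open) to 1 (shut), set as the call begins (- or left out, the last holds). The fingers move at their own pace and stop on an object; FORCE is the grip in N (left out, the last holds). Time passes only in rows, so rows that do not move let the fingers close, or fill a call up. It gives the time, the measured TCP pose, the force and the opening at its end, in the units of the state.
- get_state(): the state, without advancing time (a new reading comes with each control period).
- viewer.camera(name): name is "scene" or "top" or "wrist"; returns the picture (480x640x3 uint8, blue, green, red); there is no depth.
- viewer.camera_info(name): a dict with "K" (3x3 intrinsics, pixels), "R" (3x3) and "t" (3): a world point X has camera coordinates R X + t; the wrist camera has in their place "hand_eye" (4x4, takes a point from camera to tool coordinates, whose origin is the TCP and whose axes are the tool frame's). Camera axes: x right, y down, z forward; pixel columns grow to the right and rows downward; lengths in m; the calibration is good to about 2 mm. A picture is of the moment at which its call begins: read the wrist's pose just before it. camera_info takes no time and is no camera call.
- job.close_job(): hands the job in, once; it reports no verdict.
The state is a dict: "time_s": time; "joint_pos": joint angles; "qvel": joint speeds; "joint_efforts": joint torques, N m; "tool_pos": TCP position; "eef_rot": TCP orientation; "force": force on the tool from outside, world axes, zero at the start; "ft_torque": the same for the moment, N m; "width": finger opening in m.
Only numpy, scipy, OpenCV 4.12 (cv2) and the standard library are available. Lean on these libraries where they do the work, as an engineer would, in place of code of your own. Each camera call takes 0.05 s, during which the arm holds its last target.

## Working session

There is one attempt and no reset: what is moved stays moved. The work goes in short steps, Python scripts to look and compute and a shell command to move; the robot and the scene stay as the last step left them, time stands still between calls to the robot, and variables do not carry over. Pictures are saved under pics/ and viewed, and the job is handed in when it is done.

```bash
mkdir -p pics; ls
python3 - <<'E'
from plant import get_state, viewer
import cv2, numpy as np
np.set_printoptions(precision=4,suppress=True)
s=get_state(); print({k:np.round(v,3) for k,v in s.items()})
for n in ("scene","top","wrist"):
    cv2.imwrite(f"pics/{n}0.png",viewer.camera(n)); print(n,viewer.camera_info(n))
E
```

```text
pics
{'time_s': np.float64(0.0), 'joint_pos': array([61.538,  8.649, 82.393,  0.   , 89.025, -7.677]), 'qvel': array([-0.028,  0.057,  0.014, -0.004,  0.068, -0.033]), 'joint_efforts': array([ -0.003, -71.306, -57.086,  -0.   ,   0.009,   0.   ]), 'tool_pos': array([0.204, 0.537, 0.239]), 'eef_rot': array([-89.991,   0.066,  69.215]), 'force': array([ 0.643, -0.032,  0.298]), 'ft_torque': array([ 0.037, -0.042, -0.026]), 'width': np.float64(0.085)}
scene {'K': array([[580.8975,   0.    , 316.5234],
       [  0.    , 580.8975, 238.1843],
       [  0.    ,   0.    ,   1.    ]]), 'R': array([[-0.7095, -0.7045,  0.0153],
       [-0.2892,  0.2713, -0.918 ],
       [ 0.6426, -0.6558, -0.3963]]), 't': array([0.4863, 0.1033, 0.8426])}
top {'K': array([[496.0639,   0.    , 321.7937],
       [  0.    , 496.0639, 234.1706],
       [  0.    ,   0.    ,   1.    ]]), 'R': array([[ 0.0238, -0.9997,  0.011 ],
       [-0.9944, -0.0248, -0.1023],
       [ 0.1026, -0.0085, -0.9947]]), 't': array([0.3076, 0.3866, 0.8993])}
wrist {'K': array([[387.4503,   0.    , 323.3707],
       [  0.    , 387.4503, 241.9104],
       [  0.    ,   0.    ,   1.    ]]), 'hand_eye': array([[ 1.    ,  0.0004, -0.0009, -0.0002],
       [ 0.001 , -0.2981,  0.9545, -0.134 ],
       [ 0.0001, -0.9545, -0.2981,  0.0763],
       [ 0.    ,  0.    ,  0.    ,  1.    ]])}
```

View pics/scene0.png

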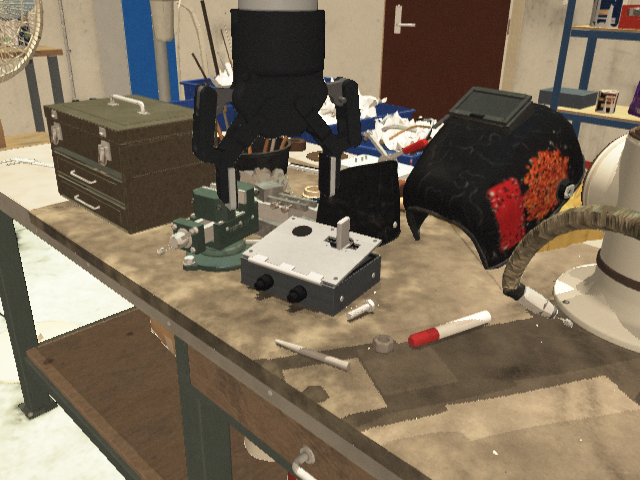

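View pics/top0.png

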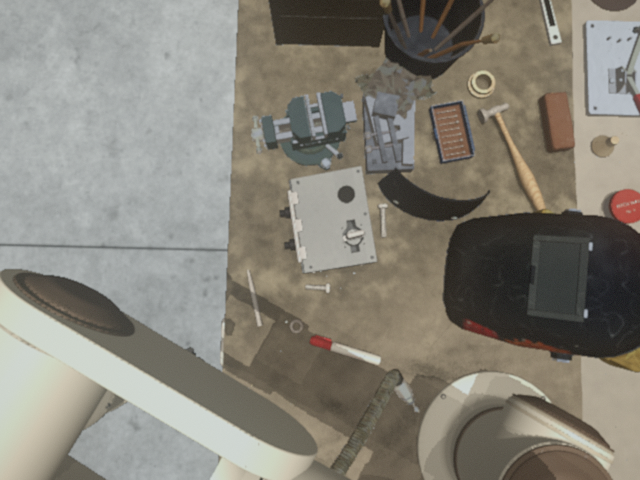

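View pics/wrist0.png

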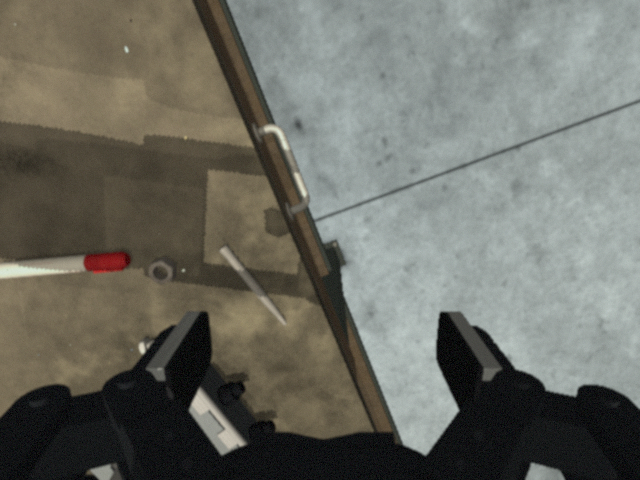

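Run:
```python
import cv2
a=cv2.imread("pics/top0.png")[155:285,270:410]
b=cv2.imread("pics/scene0.png")[200:330,225:395]
cv2.imwrite("pics/t1.png",cv2.resize(a,None,fx=4.5,fy=4.5,interpolation=cv2.INTER_CUBIC))
cv2.imwrite("pics/s1.png",cv2.resize(b,None,fx=4.5,fy=4.5,interpolation=cv2.INTER_CUBIC))
```

```text
(no output)
```

View pics/t1.png

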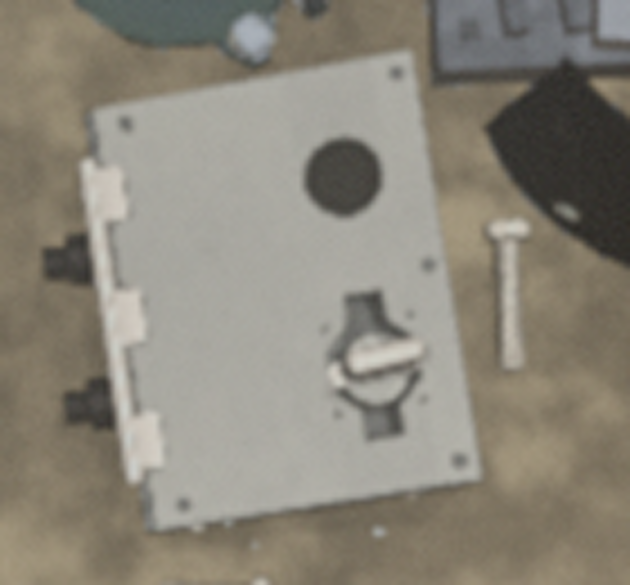

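View pics/s1.png

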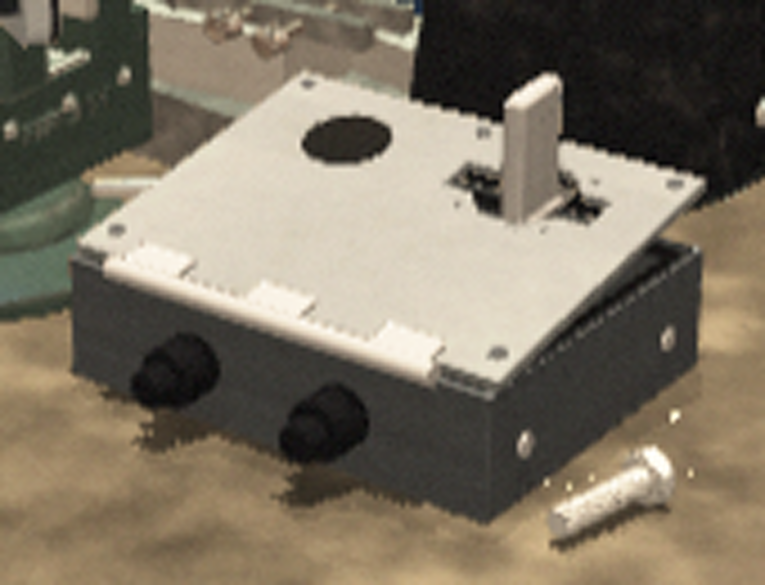

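```bash
cat > h.py <<'E'
import numpy as np, cv2
from plant import get_state, viewer
from scipy.spatial.transform import Rotation as Ro
np.set_printoptions(precision=4,suppress=True)
def cam(n,s=None):
    i=viewer.camera_info(n)
    if n=="wrist":
        T=np.eye(4);T[:3,:3]=Ro.from_euler('xyz',s["eef_rot"],degrees=True).as_matrix();T[:3,3]=s["tool_pos"]
        M=np.linalg.inv(T@np.array(i["hand_eye"]));return np.array(i["K"]),M[:3,:3],M[:3,3]
    return np.array(i["K"]),np.array(i["R"]),np.array(i["t"])
def ray(c,uv):
    K,R,t=c;d=R.T@np.linalg.inv(K)@np.array([uv[0],uv[1],1.]);return -R.T@t,d/np.linalg.norm(d)
def onz(c,uv,z):
    o,d=ray(c,uv);return o+d*(z-o[2])/d[2]
def proj(c,X):
    K,R,t=c;p=K@(R@np.asarray(X)+t);return p[:2]/p[2]
def tri(rs):
    A=np.zeros((3,3));b=np.zeros(3)
    for o,d in rs:
        P=np.eye(3)-np.outer(d,d);A+=P;b+=P@o
    X=np.linalg.solve(A,b);return X,[np.linalg.norm((np.eye(3)-np.outer(d,d))@(X-o)) for o,d in rs]
def blob(img,roi,lo,hi,amin=20):
    x0,y0,x1,y1=roi;g=cv2.cvtColor(img,cv2.COLOR_BGR2GRAY)[y0:y1,x0:x1]
    m=cv2.inRange(g,lo,hi);n,l,st,ce=cv2.connectedComponentsWithStats(m)
    return [(st[i,4],ce[i]+[x0,y0],np.argwhere(l==i)[:,::-1]+[x0,y0]) for i in range(1,n) if st[i,4]>=amin]
E
python3 - <<'E'
from h import *
t=cv2.imread("pics/top0.png");s=cv2.imread("pics/scene0.png")
ct,cs=cam("top"),cam("scene")
pt=max(blob(t,(332,178,360,208),0,90),key=lambda b:b[0]);ps=max(blob(s,(288,220,317,242),0,90),key=lambda b:b[0])
print("pad",pt[:2],ps[:2]);X,r=tri([ray(ct,pt[1]),ray(cs,ps[1])]);print(X,r)
# tab top corners scene: from zoom
z=lambda u,v:(225+u/4.5-.4,200+v/4.5-.4)
print("tabtop",tri([ray(ct,(270+385/4.5-.4,155+353/4.5-.4)),ray(cs,z(533,88))]))
q=[onz(ct,(270+u/4.5-.4,155+v/4.5-.4),.103) for u,v in((350,362),(424,348),(424,340),(350,352))];print(q)
g=cv2.cvtColor(t,cv2.COLOR_BGR2GRAY);print(g[225:248,340:368])
# cover corners top from zoom
H=[(92,110),(150,528)];F=[(410,50),(482,480)]
P=[onz(ct,(270+u/4.5-.4,155+v/4.5-.4),.049) for u,v in H];Q=[onz(ct,(270+u/4.5-.4,155+v/4.5-.4),.049+.129*np.sin(.18)) for u,v in F]
print("hinge",P,np.linalg.norm(P[0]-P[1]),"free",Q,np.linalg.norm(Q[0]-Q[1]))
for A in(P,Q):d=A[1]-A[0];print("y dir deg",np.degrees(np.arctan2(d[1],d[0])))
E
```

```text
pad (np.int32(205), array([345.761 , 193.8293])) (np.int32(154), array([301.6818, 230.513 ]))
[0.4463 0.2764 0.0669] [np.float64(0.0005001164585734302), np.float64(0.0005001164585733203)]
tabtop (array([0.3731, 0.2613, 0.1033]), [np.float64(0.0006282526313596088), np.float64(0.0006282526313595334)])
[array([0.3699, 0.2747, 0.103 ]), array([0.3758, 0.2471, 0.103 ]), array([0.3788, 0.2472, 0.103 ]), array([0.3736, 0.2747, 0.103 ])]
[[167 169 168 168 170 165 147 122 112 113 118 114 100  83  80 102 143 166
  171 168 153 147 162 169 169 171 169 170]
 [169 167 163 165 170 168 147 120 107 112 115 114 106  89  82  87 117 146
  163 167 167 167 171 170 170 170 170 170]
 [167 156 150 161 168 167 140 113 108 113 113 116 112 102  89  84  89 109
  130 154 165 170 170 171 169 170 171 172]
 [165 151 148 162 169 158 128 109 107 108 113 120 123 115 105  95  89  80
   93 113 141 158 167 170 170 169 172 171]
 [169 159 162 166 160 139 114 106 107 109 127 146 153 145 136 127 113 100
   90  96 117 146 165 167 170 173 171 173]
 [169 169 168 163 145 126 110 106 117 139 156 173 178 172 157 147 138 139
  136 1
[... 1569 characters left out ...]
9 167 163 161 150 130 106 102 107 122 142 149 145 128 113  91
   93 132 161 171 166 154 154 168 174 175]
 [171 169 170 171 161 164 166 158 141 120  97  93 101 105 105  92  79  77
   99 152 170 172 171 167 169 173 174 173]
 [170 169 171 168 149 148 163 169 166 154 124 100 101 103 103  95  84  79
  100 147 169 172 171 170 171 172 174 174]
 [172 171 171 167 147 143 160 171 172 166 138 116 112 116 114 105  89  81
   93 136 164 173 171 171 171 172 174 174]]
hinge [array([0.4745, 0.3769, 0.049 ]), array([0.3078, 0.349 , 0.049 ])] 0.16905485836980078 free [array([0.4967, 0.2515, 0.0721]), array([0.3287, 0.2211, 0.0721])] 0.1708015614411309
y dir deg -170.49916630633277
y dir deg -169.74660788520723
```

Top view: pad at (346,194), and its triangulated height of 67 mm fits the prop angle. The tab is at about (355,233), z 103 mm, lying about 94° from box y. Box y points to -170° in world. I'll move above the tab now.

```bash
python3 -m pendant '[-20,5,-26,0,0,0,-20,5,-26,0,0,0,-20,5,-26,0,0,0,-20,5,-26,0,0,0,-20,5,-26,0,0,0]' 0 40
python3 -m pendant '[-20,5,-26,0,0,0,-20,5,-26,0,0,0,-20,5,-26,0,0,0,-20,5,-26,0,0,0,-18,5,-22,0,0,0]'
python3 -m pendant '[0,0,0,0,0.14,0,0,0,0,0,0.14,0,0,0,0,0,0.14,0,0,0,0,0,0.14,0,0,0,0,0,0.14,0]'
python3 -m pendant '[0,0,0,0,0.14,0,0,0,0,0,0.12,0,0,0,0,0,0,0,0,0,0,0,0,0,0,0,0,0,0,0]'
python3 - <<'E'
from h import *
s=get_state();print(s["tool_pos"],s["eef_rot"],s["time_s"]);i=viewer.camera("wrist");cv2.imwrite("pics/w1.png",i)
c=cam("wrist",s);print(proj(c,(.373,.2613,.103)),proj(c,(.4463,.2764,.067)))
E
```

```text
time_s: 0.65
tool_pos: [0.2905, 0.3967, 0.2139]
eef_rot: [-90.0, 0.0, 69.2]
force: [0.6, -0.2, 0.5]
width: 0.0854
time_s: 1.15
tool_pos: [0.3737, 0.2602, 0.189]
eef_rot: [-90.0, 0.0, 69.2]
force: [1.2, 0.3, -0.3]
width: 0.0855
time_s: 1.65
tool_pos: [0.3731, 0.2615, 0.1891]
eef_rot: [-90.0, 0.0, 28.8]
force: [0.2, -0.7, 0.4]
width: 0.0852
time_s: 2.15
tool_pos: [0.3731, 0.2616, 0.1893]
eef_rot: [-90.0, 0.0, 14.4]
force: [-0.1, 0.4, 0.2]
width: 0.0858
[0.3731 0.2616 0.1893] [-90.003    0.008   14.3814] 2.15
[323.6922 253.605 ] [431.6177 241.4868]
```

View pics/w1.png

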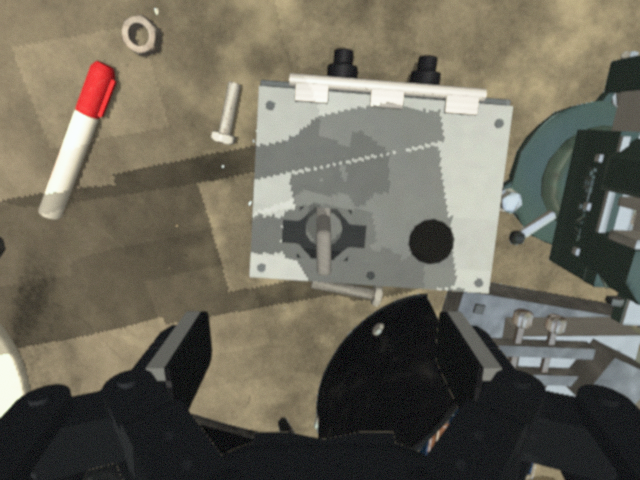

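Run:
```python
from h import *
ct,cs=cam("top"),cam("scene")
print("near end", tri([ray(ct,(382,174)),ray(cs,(318,190))]),tri([ray(ct,(382,174)),ray(cs,(397,165))]))
for uv in [(382,174),(379,186),(395,205),(430,219),(460,219),(490,192)]: print(uv,onz(ct,uv,0),onz(ct,uv,.12))
for uv in [(390,243),(370,240)]: print(onz(cs,uv,0))
s=dict(tool_pos=np.array([0.3731,0.2616,0.1893]),eef_rot=[-90,0,14.38]);c=cam("wrist",s)
for uv in [(320,375),(325,350),(350,325),(428,295),(440,320)]: print("w",uv,onz(c,uv,0),onz(c,uv,.12))
```

```text
near end (array([0.4712, 0.2178, 0.1152]), [np.float64(0.0021942959992560535), np.float64(0.0021942959992561468)]) (array([0.4062, 0.1936, 0.178 ]), [np.float64(0.06171501710706355), np.float64(0.061715017107063515)])
(382, 174) [0.4994 0.2044 0.    ] [0.4718 0.2199 0.12  ]
(379, 186) [0.476  0.2098 0.    ] [0.4513 0.2246 0.12  ]
(395, 205) [0.4401 0.179  0.    ] [0.4201 0.1977 0.12  ]
(430, 219) [0.4149 0.1122 0.    ] [0.3982 0.1396 0.12  ]
(460, 219) [0.4164 0.0552 0.    ] [0.3994 0.0899 0.12  ]
(490, 192) [ 0.4699 -0.0025  0.    ] [0.446  0.0397 0.12  ]
[0.4104 0.0887 0.    ]
[0.444  0.1047 0.    ]
w (320, 375) [0.4097 0.1039 0.    ] [0.389  0.1898 0.12  ]
w (325, 350) [0.4074 0.1324 0.    ] [0.3876 0.2077 0.12  ]
w (350, 325) [0.4234 0.1643 0.    ] [0.3976 0.2278 0.12  ]
w (428, 295) [0.4841 0.2117 0.    ] [0.4358 0.2576 0.12  ]
w (440, 320) [0.5033 0.1902 0.    ] [0.4479 0.2441 0.12  ]
```

The shield's nearest top corner is at about (0.47, 0.22, 0.115), so I'll keep the gripper partly closed near it. Descending onto the tab.

```bash
python3 -m pendant '[0,20,0,0,0,0,0,20,0,0,0,0,0,20,0,0,0,0,0,20,0,0,0,0,0,22,0,0,0,0]' 0.4 40
python3 -m pendant '[0,0,0,0,0,0,0,0,0,0,0,0,0,0,0,0,0,0,0,0,0,0,0,0,0,0,0,0,0,0]' 1 40
python3 -m pendant '[0,0,0,0,0,0,0,0,0,0,0,0,0,0,0,0,0,0,0,0,0,0,0,0,0,0,0,0,0,0]'
python3 - <<'E'
from h import *
i=viewer.camera("scene")[100:330,180:420];cv2.imwrite("pics/s2.png",cv2.resize(i,None,fx=2.5,fy=2.5))
print(get_state()["width"],get_state()["ft_torque"])
E
```

```text
time_s: 2.7
tool_pos: [0.3732, 0.2616, 0.0867]
eef_rot: [-90.0, -0.0, 14.3]
force: [0.0, 0.8, 0.2]
width: 0.051
time_s: 3.2
tool_pos: [0.3732, 0.2617, 0.0885]
eef_rot: [-90.0, -0.0, 14.2]
force: [-3.9, -1.7, 6.1]
width: 0.0084
time_s: 3.7
tool_pos: [0.3732, 0.2617, 0.0886]
eef_rot: [-90.0, -0.0, 14.2]
force: [-4.3, -2.0, 5.6]
width: 0.0082
0.008338884345537086 [-0.3393  0.8232  0.1459]
```

View pics/s2.png

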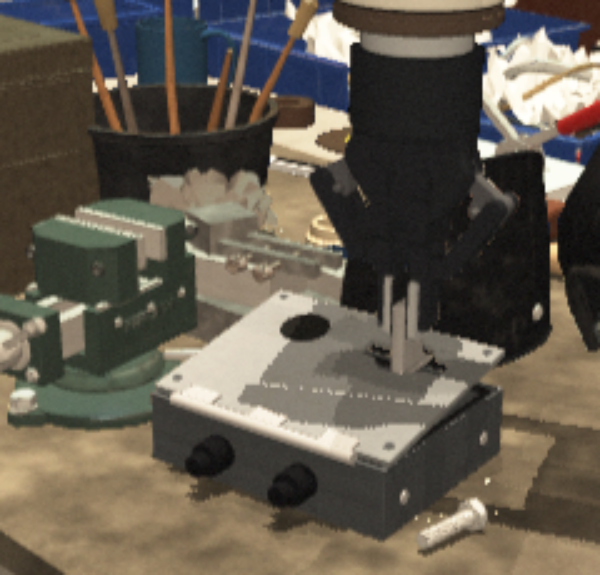

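```bash
python3 -m pendant '[0,0,0,0,-0.1,0,0,0,0,0,-0.1,0,0,0,0,0,-0.1,0,0,0,0,0,-0.1,0,0,0,0,0,-0.1,0]'
python3 -m pendant '[0,0,0,0,-0.1,0,0,0,0,0,-0.1,0,0,0,0,0,-0.1,0,0,0,0,0,-0.1,0,0,0,0,0,-0.1,0]'
python3 -m pendant '[0,0,0,0,-0.1,0,0,0,0,0,-0.1,0,0,0,0,0,-0.1,0,0,0,0,0,-0.1,0,0,0,0,0,-0.09,0]'
python3 -m pendant '[0,0,0,0,0,0,0,0,0,0,0,0,0,0,0,0,0,0,0,0,0,0,0,0,0,0,0,0,0,0]'
python3 - <<'E'
from h import *
i=viewer.camera("scene")[100:330,180:420];cv2.imwrite("pics/s3.png",cv2.resize(i,None,fx=2.5,fy=2.5))
s=get_state();print(s["width"],s["ft_torque"])
cv2.imwrite("pics/w3.png",viewer.camera("wrist"))
E
```

```text
time_s: 4.25
tool_pos: [0.373, 0.2617, 0.0886]
eef_rot: [-90.0, -0.0, 43.1]
force: [-7.5, -2.0, 7.2]
width: 0.0082
time_s: 4.75
tool_pos: [0.3728, 0.2615, 0.0886]
eef_rot: [-90.0, 0.0, 71.8]
force: [-9.9, -4.8, 10.0]
width: 0.0083
time_s: 5.25
tool_pos: [0.3728, 0.2612, 0.0886]
eef_rot: [-90.0, 0.0, 99.8]
force: [-7.9, -8.2, 11.1]
width: 0.0084
time_s: 5.75
tool_pos: [0.3728, 0.2612, 0.0886]
eef_rot: [-90.0, 0.0, 99.6]
force: [-9.2, -8.2, 11.3]
width: 0.0088
0.007868070637049052 [-1.4126  1.8334  0.0044]
```

View pics/s3.png

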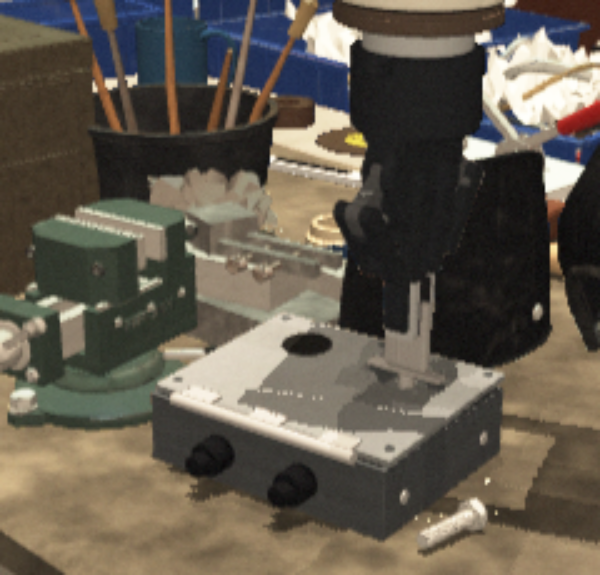

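View pics/w3.png

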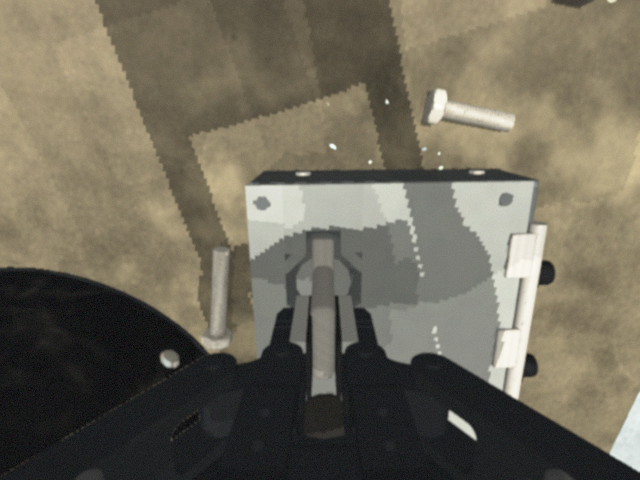

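The cover has dropped over the bar; in the scene view the cross bar now stands above the plate. I'll release a little and lift.

```bash
python3 -m pendant '[0,0,0,0,0,0,0,0,0,0,0,0,0,0,0,0,0,0,0,0,0,0,0,0,0,0,0,0,0,0]' 0.65
python3 -m pendant '[0,-15,0,0,0,0,0,-15,0,0,0,0,0,-15,0,0,0,0,0,-15,0,0,0,0,0,-15,0,0,0,0]'
python3 - <<'E'
from h import *
s=get_state();cv2.imwrite("pics/w4.png",viewer.camera("wrist"));t=viewer.camera("top");cv2.imwrite("pics/t4.png",t)
cv2.imwrite("pics/s4.png",cv2.resize(viewer.camera("scene")[150:330,220:400],None,fx=3.2,fy=3.2))
print(s["tool_pos"],s["eef_rot"]);c=cam("wrist",s)
print(proj(c,(.4463,.2740,.055)),proj(c,(.373,.2613,.103)))
E
```

```text
time_s: 6.35
tool_pos: [0.3732, 0.2616, 0.0874]
eef_rot: [-90.0, 0.0, 99.6]
force: [0.1, -0.0, -0.1]
width: 0.0293
time_s: 6.85
tool_pos: [0.3731, 0.2616, 0.1629]
eef_rot: [-90.0, 0.0, 99.6]
force: [-0.5, -0.2, 0.2]
width: 0.03
[0.3731 0.2616 0.1629] [-89.9972   0.0035  99.5836]
[323.8508 342.8365] [323.3457 270.0693]
```

View pics/w4.png

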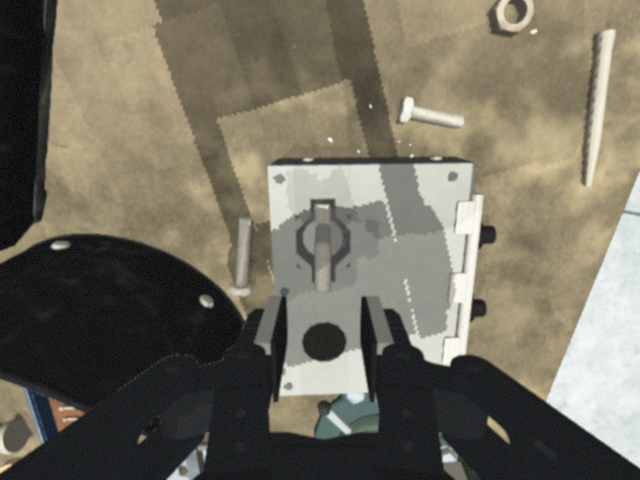

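View pics/s4.png

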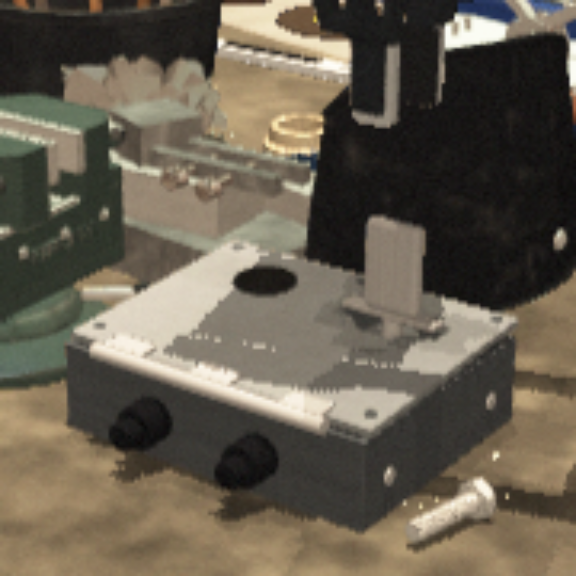

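Tab and slot are both vertical at (322,245), so they're in line. The pad is at (324,342), within 1 px of prediction. Next I'll move over the pad, turn away from the shield and close the fingers.

```bash
python3 -m pendant '[0,0,-15,0,0,0,0,0,-15,0,0,0,0,0,-15,0,0,0,0,0,-15,0,0,0,0,0,-15,0,0,0]' 1 40
python3 -m pendant '[0,0,0,0,0.14,0,0,0,0,0,0.14,0,0,0,0,0,0.14,0,0,0,0,0,0.14,0,0,0,0,0,0.14,0]'
python3 -m pendant '[0,15,0,0,0.14,0,0,15,0,0,0,0,0,15,0,0,0,0,0,15,0,0,0,0,0,15,0,0,0,0]'
python3 - <<'E'
from h import *
s=get_state();print(s["tool_pos"],s["width"])
cv2.imwrite("pics/s5.png",cv2.resize(viewer.camera("scene")[120:330,200:410],None,fx=2.7,fy=2.7))
E
```

```text
time_s: 7.5
tool_pos: [0.4487, 0.2741, 0.1615]
eef_rot: [-89.9, 0.0, 99.6]
force: [-0.2, 0.5, 0.2]
width: 0.0
time_s: 8.0
tool_pos: [0.4481, 0.274, 0.1615]
eef_rot: [-90.0, 0.1, 59.1]
force: [0.0, 0.5, 0.3]
width: -0.0002
time_s: 8.5
tool_pos: [0.448, 0.274, 0.0859]
eef_rot: [-90.0, 0.0, 51.4]
force: [0.1, -0.1, -0.1]
width: 0.0
[0.448  0.274  0.0859] 4.2174993033484164e-05
```

View pics/s5.png

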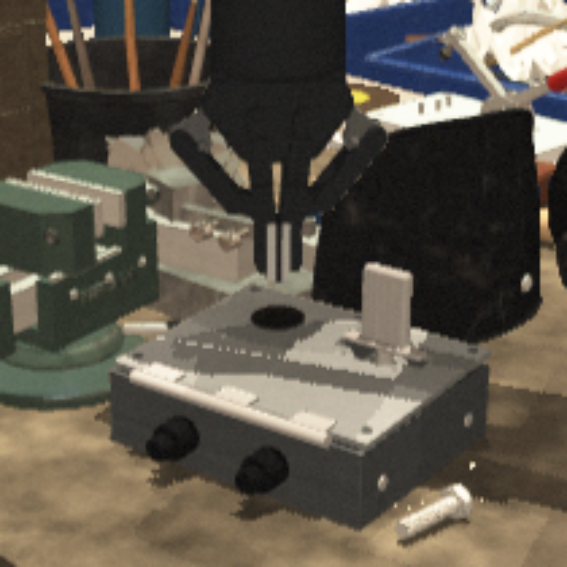

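```bash
python3 -m pendant '[0,5,0,0,0,0,0,5,0,0,0,0,0,5,0,0,0,0,0,4,0,0,0,0,0,2,0,0,0,0]'
python3 -m pendant '[0,1,0,0,0,0,0,1,0,0,0,0,0,1,0,0,0,0,0,1,0,0,0,0,0,0,0,0,0,0]'
```

```text
time_s: 9.05
tool_pos: [0.4471, 0.2741, 0.0661]
eef_rot: [-90.0, 0.0, 51.5]
force: [0.6, -0.0, -0.2]
width: 0.0003
time_s: 9.55
tool_pos: [0.4472, 0.274, 0.0623]
eef_rot: [-90.0, -0.0, 51.5]
force: [0.7, -0.4, 0.6]
width: -0.0002
```

```bash
python3 -m pendant '[0,1,0,0,0,0,0,1,0,0,0,0,0,1,0,0,0,0,0,0,0,0,0,0,0,0,0,0,0,0]'
python3 -m pendant '[0,1,0,0,0,0,0,0,0,0,0,0,0,1,0,0,0,0,0,0,0,0,0,0,0,0,0,0,0,0]'
```

```text
time_s: 10.05
tool_pos: [0.4472, 0.274, 0.0594]
eef_rot: [-90.0, 0.0, 51.5]
force: [-0.0, -2.8, 3.6]
width: 0.0004
time_s: 10.55
tool_pos: [0.4474, 0.2741, 0.0587]
eef_rot: [-90.0, -0.0, 51.5]
force: [-6.7, -7.3, 25.6]
width: 0.0002
```

```bash
python3 -m pendant '[0,-0.5,0,0,0,0,0,0,0,0,0,0,0,0,0,0,0,0,0,0,0,0,0,0,0,0,0,0,0,0]'
python3 - <<'E'
from h import *
i=viewer.camera("scene");t=viewer.camera("top");cv2.imwrite("pics/s6.png",cv2.resize(i[170:330,220:400],None,fx=3.5,fy=3.5));cv2.imwrite("pics/s6r.png",i)
cv2.imwrite("pics/t6.png",cv2.resize(t[155:295,270:410],None,fx=4,fy=4))
s=get_state();cv2.imwrite("pics/w6.png",viewer.camera("wrist"));print(s["force"],s["time_s"],s["tool_pos"])
# predicted free-edge corner positions, home (z 49) vs free (54)
yb=np.array([np.cos(np.radians(-170.2)),np.sin(np.radians(-170.2)),0]);xb=np.array([-yb[1],yb[0],0])
O=np.array([.373,.2613,0])+35*xb/1e3-35*yb/1e3
for z in(.049,.054):
  for y in(-.085,0,.085): 
    P=O+xb*(-.069)+yb*y+[0,0,z];p=proj(cam("scene"),P);print(z,y,P,p,(p-[220,170])*3.5, (proj(cam("top"),P)-[270,155])*4)
E
```

```text
time_s: 11.05
tool_pos: [0.4473, 0.2741, 0.0588]
eef_rot: [-90.0, -0.0, 51.5]
force: [-4.1, -5.6, 18.9]
width: -0.0
[-5.1643 -5.499  18.6021] 11.15 [0.4473 0.2741 0.0588]
0.049 -0.085 [0.4855 0.3152 0.049 ] [266.7848 240.3546] [163.7467 246.241 ] [217.2208  75.8461]
0.049 0 [0.4017 0.3008 0.049 ] [310.0364 253.8029] [315.1273 293.3103] [245.1364 260.2206]
0.049 0.085 [0.3179 0.2863 0.049 ] [357.8555 268.6715] [482.4942 345.3502] [273.5888 448.1402]
0.054 -0.085 [0.4855 0.3152 0.054 ] [266.7264 237.4811] [163.5425 236.1838] [217.3988  73.3672]
0.054 0 [0.4017 0.3008 0.054 ] [310.0723 250.8152] [315.2529 282.8532] [245.4732 258.755 ]
0.054 0.085 [0.3179 0.2863 0.054 ] [358.0064 265.5608] [483.0223 334.4628] [274.0904 447.7276]
```

View pics/s6.png

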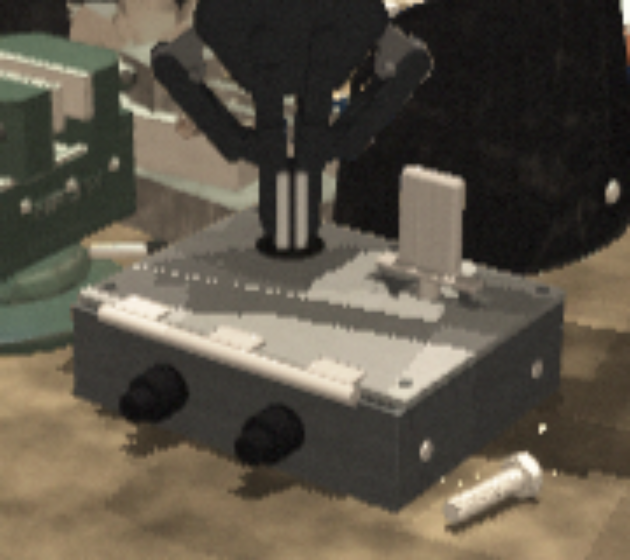

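View pics/t6.png

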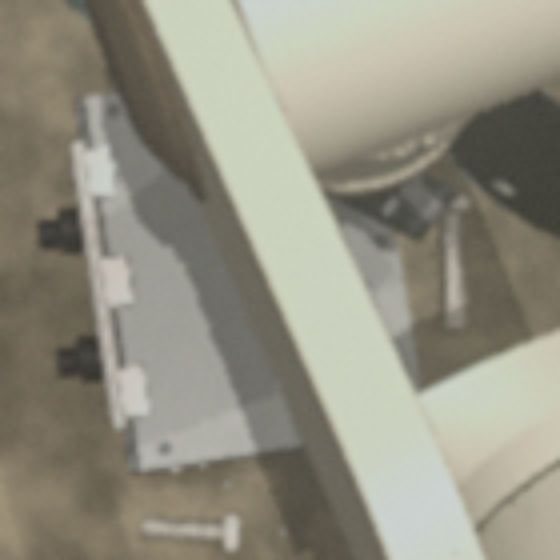

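View pics/w6.png

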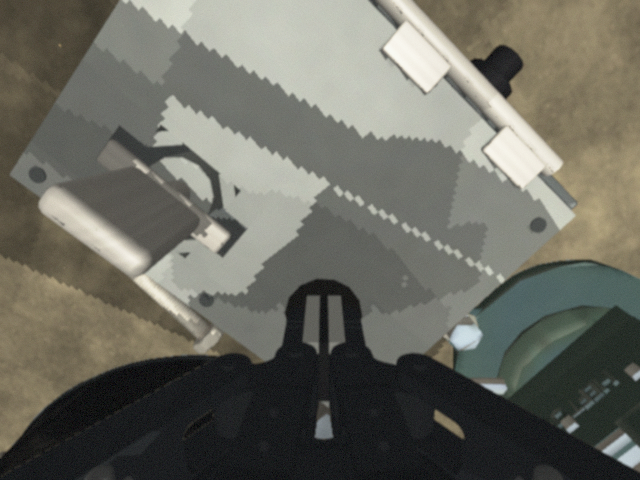

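Run:
```python
from h import *
a=np.radians(-170.2);yb=np.array([np.cos(a),np.sin(a),0]);xb=np.array([yb[1],-yb[0],0])
O=np.array([.373,.2613,0])+.035*xb-.035*yb
for z in(.049,.054):
    P=O+xb*(-.069)+yb*.085+[0,0,z];p=proj(cam("scene"),P);print(z,P,p)
i=cv2.imread("pics/s6r.png");cv2.imwrite("pics/s7.png",cv2.resize(i[240:300,330:390],None,fx=10,fy=10,interpolation=cv2.INTER_CUBIC))
```

```text
0.049 [0.3295 0.2193 0.049 ] [380.895  252.8804]
0.054 [0.3295 0.2193 0.054 ] [381.0885 249.9143]
```

View pics/s7.png

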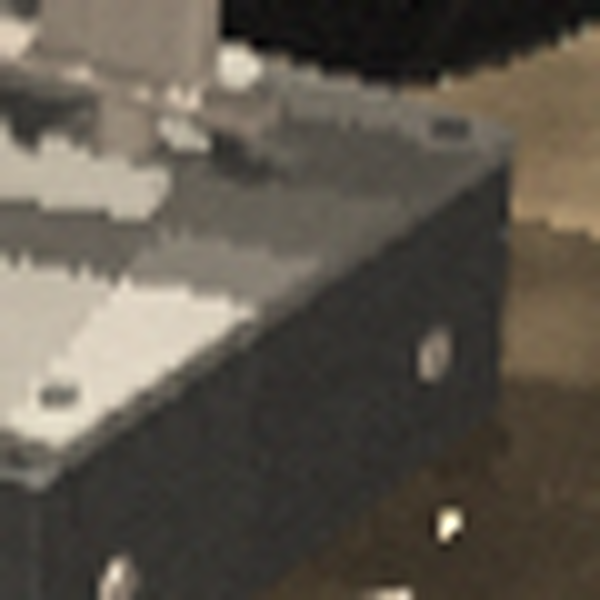

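The cover corner is at (381,252.8), against a prediction of (380.9,252.9) for fully home. There's no gap at the rim, the push is 18.6 N, and the bolts haven't moved. Handing in.

```bash
python3 -c "
from plant import job,get_state
s=get_state();print(s['time_s'],s['force'],s['tool_pos']);print(job.close_job())"
```

```text
11.2 [-4.7626664  -5.27910368 18.80247166] [0.4473218  0.27407078 0.05878642]
the job is handed in; nothing more can be done
None
```

The fastener is in line, the cover is fully home on the box, and I handed the job in at 11.2 s with the closed fingertips still pressing the pad.

- **Fastener:** I gripped the tab and turned it about 85° anticlockwise to the 3.14 position. The cover dropped over the bar. The wrist picture after release showed the tab lined up with the slot.
- **Cover:** The last scene picture put the free-edge corner within 0.2 px of where it should be at 49 mm, with no gap at the rim. The fingertips are about 51 mm above the bench, which is the shut height of the pad.
- **Push:** The press settled at about 19 N downwards with about 7 N of sideways load. It peaked near 26 N when the cover met its stop, so I backed off 0.5 mm.
- **Bystanders:** Both bolts were in their original places in the last pictures, to within about 2 px by eye. The arm hid much of the cover in the final top view, so the home check relies on the scene and wrist cameras.

None of the checks failed or disagreed.

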